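# Prop open the lid of a gun-wash tub

## Task

Open the red gun-wash tub so that the parts soaking in it can be got at: raise the lid by its handle and lean it back until its stiff hinge holds it, then swing the prop rod out of its clip and down to the catch strip on the tub's left side, and let the lid down on it with the rod's foot fully home in the strip's hole. The strip is adjustable, so feel for the hole by sliding the foot along it with light pressure. Don't force the rod against the strip, don't let the lid fall, leave the jar, bottle and tape roll where they stand, and let go of everything at the end.

Things in the scene. Friction and masses are not known exactly. Their poses are not given: they have to be found in the camera images.
- tub: red sheet-steel bench-top wash tub, fixed, 240 (x) x 260 (y) x 80 mm; origin at the centre of its underside, x points from its front to its hinge side, z up. A ledge on its left side (+y) carries the steel catch strip.
- lid_hinge (a point): point on the lid's hinge axis, at (118, 0, 85) mm in the tub's frame; the axis runs along the tub's y.
- lid (a joint): angle of the red lid, 0 closed, growing as it opens, stop at 1.45. About 0.8 kg, centre of mass some 120 mm from the hinge axis. The stiff hinge (friction about 0.4 N m) holds it wherever it is left above 1.3; below about 1.1 it falls shut when let go. Opening it takes about 7 N at the handle. Propped it stands at about 0.86 to 0.98.
- lid_handle (a point): middle of the round bar of the lid's steel bow handle: 10 mm thick, 100 mm long along the tub's y, free for 35 mm beneath. With the lid closed it lies 222 mm in front of the hinge axis and 40 mm above it; it turns with the lid about the hinge.
- prop_rod: round steel prop rod, 8 mm thick, 90 g; origin on its pivot at the lid's left edge, x points from the pivot to the foot's tip, y along the tub's y. Swings only in the upright plane tub y = 165 mm, where it meets neither lid nor tub wall. Stowed (start) it lies in an open clip along the lid, tip toward the hinge; it swings away from the lid's underside and stays where left (friction 0.13 N m).
- rod_pivot (a point): pivot of the prop rod on the lid, in the plane tub y = 165 mm, 200 mm from the lid's hinge axis (lid closed: straight in front of it and level with it). With the lid at 1.3 or more the hanging rod's tip passes clear above the catch strip.
- rod_tip (a point): round tip of the rod's foot, 8 mm thick, 207 mm from the pivot along the rod's x. The last 22 mm are bent so as to stand about upright in the hole when the lid is propped; then the tip lies in front of the pivot (toward the robot).
- rod_knob (a point): middle of the rod's black grip knob: round, 17 mm thick, 28 mm long, lying along y on the rod's outer (left) side, at (130, 33, -5) mm in the rod's frame. Free before and behind; a gripper leaning outward (to the tub's +y) by 20 to 35 degrees clears rod and lid, and the knob may turn between the fingers.
- catch_mid (a point): middle of the catch strip's adjusting range, on its level top face, at (-60, 165, 60) mm in the tub's frame. Strip rigid, smooth, 124 mm long (tub x), clamped along its outer edge. Its one hole, 11 mm (tub x) x 10 mm (tub y), 13 mm deep, solid bottom, lies in the rod's plane up to 24 mm before or behind this point, each time elsewhere, with 56 mm of solid strip before and behind it.
- jar_blue: blue sample jar with black lid, 49 mm wide, 56 mm tall, loose on the bench left of the tub's rear; origin at the centre of its underside.
- bottle_red: white bottle with red cap, 56 mm wide, 105 mm tall, loose, left of the tub; origin at the centre of its underside.
- tape: roll of masking tape lying flat, 86 mm wide, 24 mm tall, loose, left of the tub; origin at the centre of its underside.

How it is judged:
By the outcome, as a careful person would: the job done as asked, in the order asked, and still so for the second after the job is handed in, with the robot touching nothing.
It also fails if it takes over 72 s, if anything falls off the work surface, if the arm or the gripper's body presses on something with over 40 N, if the wrist force passes 120 N, or if a joint passes its speed limit or range.

## Robot

A 7-joint arm with a two-finger parallel gripper is mounted at the origin on a cart in front of the work surface, level with it; the furniture and walls round the work are solid. World frame = base frame: x ahead of the robot, y to its left, z up, the work surface at z = 0. Lengths are in m, angles in rad, forces in N, time in s.
With the tool pointing down it reaches from about 0.35 to 0.9 m from the base axis. Payload 8.1 kg.
Tool frame: the origin (TCP) lies midway between the tips of the shut fingers; the grasp point (between the pads) lies 19 mm behind it; z points along the fingers, y is the line along which they close (so a half turn about z gives the same grasp; the last joint's range is limited). The gripper opens to 92 mm and grips with 3 to 60 N. Pads are 19 mm wide; open, the fingers measure 130 mm over their backs; the gripper's body (75 mm by 190 mm) begins 47 mm behind the grasp point.
Start: joints at [-1.269, 0.434, 0.025, 1.573, -0.012, 1.134, -0.075], TCP at [0.246, 0.574, 0.227] pointing down, gripper open.
Joint ranges: [-2.62, 2.62], [-0.44, 2.09], [-1.27, 1.32], [0.08, 2.57], [-1.32, 4.46], [0.12, 2], [-2.74, 2.74]. Speed limits (rad/s): [2.22, 2.22, 3.01, 3.01, 3.14, 3.14, 3.14].

## Interface

Orientations are given as a rotation vector (axis times angle).
In Python, from cell import arm gives the robot as it stands.
- The arm moves only by the tool carry_out, never from a script. Its arguments are lists of equal length, an entry for each row: "claw": the finger opening in cm, from 0 to 9.18; "delta_pos": the shift along the tool's x, y, z in cm, a list of three; "angular": the turn, a rotation vector about the tool's x, y, z in rad, a list of three. In form: {"claw": [claw, ...], "delta_pos": [[dx, dy, dz], ...], "angular": [[ax, ay, az], ...]}. A call has 1 to 20 rows; each row shifts and turns the commanded pose from where the row before left it, along the tool's axes as they then stand; what a row does not reach is not made up. A row lasts 1/10 s, in which the tool goes at most 50 mm and 8.59 degrees, less where a joint would pass 70% of its speed; a pose out of reach is approached as far as the arm can. A call with a gripper value outside its range is refused whole. The fingers move at their own pace and stop on an object; "force" is the grip in N (left out, the last holds). Time passes only in rows, so rows that do not move let the fingers close. It gives the time, the measured TCP pose, the force, the opening and the grip force at its end, in the units of the state.
- arm.observe(): the state, without advancing time (a new reading comes with each control period).
- arm.get_image(name): name is "scene" or "top"; returns a dict with "frame" (480x640x3 uint8, red, green, blue), "mtx" (3x3 intrinsics, pixels), "dist" ([k1, k2, p1, p2, k3] as OpenCV has them; the pictures are not rectified), "T" (4x4, takes a point from camera to world coordinates). Camera axes: x right, y down, z forward; pixel columns grow to the right and rows downward; lengths in m; the calibration is good to about 2 mm. A picture is of the moment at which its call begins. There is no depth.
- arm.sign_off(): hands the job in; it is judged then, once.
Trained networks look in a picture, given as the dict that the camera call returned (one of the last four; its "shot" number tells which), for a name from the list of things; names that differ only in an ending like _2 or _b are one class to them, and where a whole thing is asked for, a point or a joint stands for the part that bears it (a point fixed in the world has none). Each returns a list of dicts, best first, with "conf" (0 to 1); they miss things now and then, are a little off and sometimes report something else, mostly with a low value. They report only what shows in the picture. A call takes as long as a camera call.
- arm.look_for(label, picture): "centre" ([column, row] as shares, 0 to 1, of the picture: columns of its width, rows of its height, amid what is visible of it).
- arm.trace(label, picture): "region" (480x640 bool, what is visible of it) and "centre" ([column, row] as shares, 0 to 1, of the picture: columns of its width, rows of its height, amid what is visible of it).
- arm.place_of(label, picture): "centre" ([column, row] as shares, 0 to 1, of the picture: columns of its width, rows of its height: a listed point, or the origin of a listed thing).
The state is a dict: "clock": time; "joints": joint angles; "dq": joint speeds; "joint_efforts": joint torques, N m; "position": TCP position; "ee_rot": TCP orientation; "force": force on the tool from outside, world axes, zero at the start; "ft_torque": the same for the moment, N m; "width": opening from 0.0 (shut) to 1.0 (fully open); "gripper_force": force on a finger pad.
Only numpy, scipy, OpenCV 4.12 (cv2) and the standard library are available. Lean on these libraries where they do the work, as an engineer would, in place of code of your own. Each camera call takes 0.05 s, during which the arm holds its last target. There are 200 camera calls.

## Working session

There is one attempt and no reset: what is moved stays moved. The work goes in short steps, Python scripts to look and compute and a tool call to move; the robot and the scene stay as the last step left them, time stands still between calls to the robot, and variables do not carry over. Pictures are saved under pics/ and viewed, at most 10 in all, crops included, and the job is handed in when it is done.

Besides the shell and the picture viewer there is one more tool, called after ">>>" as name(argument=value, ...) on one line, values as JSON. carry_out: Moves the arm, as the interface text tells. Its arguments: {"type":"object","properties":{"claw":{"type":"array","items":{"type":"number"}},"delta_pos":{"type":"array","items":{"type":"array","items":{"type":"number"}}},"angular":{"type":"array","items":{"type":"array","items":{"type":"number"}}},"force":{"type":"number"}},"required":["claw","delta_pos","angular"]}

```bash
mkdir -p pics; ls; python3 - <<'E'
from cell import arm
import cv2,numpy as np
s=arm.observe(); print({k:np.round(v,3).tolist() for k,v in s.items()})
for n in("scene","top"):
    p=arm.get_image(n); cv2.imwrite(f"pics/{n}0.png",p["frame"][:,:,::-1])
    print(n,np.round(p["mtx"],1).tolist(),np.round(p["dist"],4),np.round(p["T"],3).tolist())
    for l in["tub","lid_hinge","lid_handle","rod_pivot","rod_tip","rod_knob","catch_mid","jar_blue","bottle_red","tape"]:
        print(l,[(np.round(np.array(d["centre"])*[640,480],1).tolist(),round(d["conf"],2)) for d in arm.place_of(l,p)[:2]])
E
```

```text
pics
{'clock': 0.0, 'joints': [-1.269, 0.435, 0.025, 1.574, -0.012, 1.134, -0.075], 'dq': [0.001, 0.001, -0.001, 0.001, -0.001, 0.0, 0.0], 'joint_efforts': [0.001, -66.784, 0.985, -31.446, -0.06, 0.043, 0.0], 'position': [0.246, 0.574, 0.226], 'ee_rot': [-0.632, -3.077, 0.002], 'force': [0.374, 0.396, 1.57], 'ft_torque': [-0.002, 0.034, -0.014], 'gripper_force': 0.0, 'width': 1.001}
scene [[561.4, 0.0, 305.6], [0.0, 561.4, 241.9], [0.0, 0.0, 1.0]] [-0.0299  0.      0.      0.      0.    ] [[-0.887, -0.242, 0.394, 0.102], [-0.462, 0.472, -0.751, 1.032], [-0.004, -0.848, -0.53, 0.618], [0.0, 0.0, 0.0, 1.0]]
tub [([321.8, 230.1], 0.86), ([288.4, 249.0], 0.23)]
lid_hinge [([269.3, 203.4], 0.8)]
lid_handle []
rod_pivot [([286.1, 249.0], 0.69)]
rod_tip [([286.2, 251.0], 0.54)]
rod_knob [([334.9, 252.1], 0.52)]
catch_mid [([382.4, 241.6], 0.58), ([374.9, 327.3], 0.28)]
jar_blue [([304.9, 309.9], 0.8)]
bottle_red [([316.8, 349.6], 0.57), ([373.1, 326.3], 0.47)]
tape [([375.2, 325.8], 0.76)]
top [[433.4, 0.0, 320.2], [0.0, 433.4, 241.1], [0.0, 0.0, 1.0]] [-0.0969  0.      0.      0.      0.    ] [[0.012, -0.987, 0.16, 0.333], [-1.0, -0.015, -0.016, 0.26], [0.019, -0.16, -0.987, 0.94], [0.0, 0.0, 0.0, 1.0]]
tub [([383.4, 218.0], 0.77), ([291.9, 221.1], 0.72)]
lid_hinge [([350.8, 167.7], 0.7)]
lid_handle [([433.9, 238.4], 0.82)]
rod_pivot []
rod_tip [([293.1, 222.0], 0.57)]
rod_knob [([306.1, 257.5], 0.69)]
catch_mid [([291.0, 221.8], 0.69), ([351.9, 287.4], 0.65)]
jar_blue [([266.4, 260.0], 0.76), ([380.9, 217.0], 0.67)]
bottle_red [([232.9, 282.4], 0.88), ([292.0, 219.7], 0.16)]
tape [([273.1, 312.8], 0.91)]
```

View pics/scene0.png

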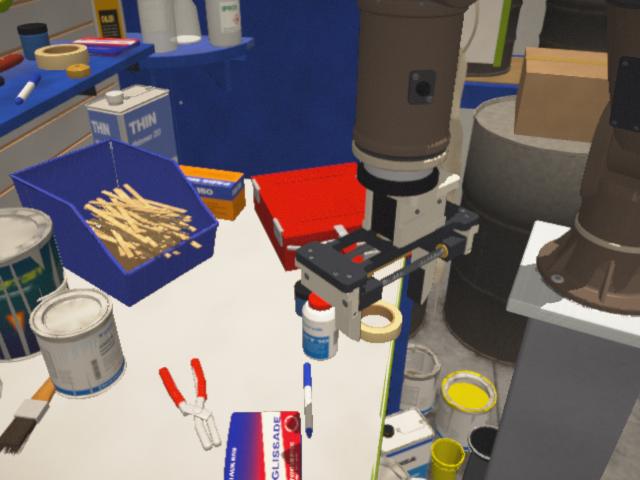

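View pics/top0.png

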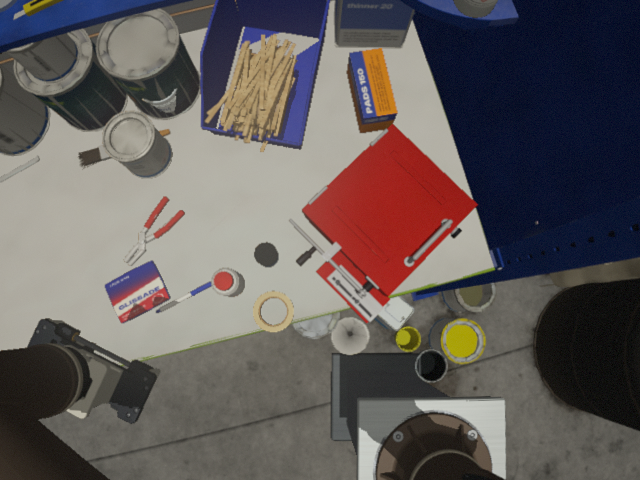

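The top view shows the tub rotated about 45°: handle at (432,240), strip at (350,285), knob at (303,257), rod tip at (291,221). In the scene view the gripper hides most of the tub. I'll fit the tub pose next.

```bash
cat >h.py <<'E'
import numpy as np,cv2
from scipy.optimize import least_squares
from scipy.spatial.transform import Rotation as R
def proj(p,X):
    T=np.linalg.inv(p["T"]); 
    return cv2.projectPoints(np.atleast_2d(X).astype(float),cv2.Rodrigues(T[:3,:3])[0],T[:3,3],p["mtx"],np.array(p["dist"]))[0].reshape(-1,2)
def t2w(q,X):
    c,s=np.cos(q[2]),np.sin(q[2]); X=np.atleast_2d(X)
    return np.c_[q[0]+c*X[:,0]-s*X[:,1],q[1]+s*X[:,0]+c*X[:,1],X[:,2]]
def px(l,p,n=1): return [(np.array(d["centre"])*[640,480],d["conf"]) for d in p_of(l,p)[:n]]
# tub-frame kinematics (m): th lid angle, ph = rod dir angle from straight down, + toward front
def pivot(th): return np.array([.118-.2*np.cos(th),.165,.085+.2*np.sin(th)])
def rodpt(th,ph,x,y=0,z=0):
    u=np.array([-np.sin(ph),0,-np.cos(ph)]); w=np.array([-u[2],0,u[0]])
    return pivot(th)+x*u+z*w+[0,y,0]
def knob(th,ph): return rodpt(th,ph,.13,.033,-.005)
def tip(th,ph): return rodpt(th,ph,.207)
def handle(th): return np.array([.118-.222*np.cos(th)+.04*np.sin(th),0,.085+.222*np.sin(th)+.04*np.cos(th)])
E
python3 - <<'E'
from cell import arm
from h import *
names={"lid_handle":(-.104,0,.125),"lid_hinge":(.118,0,.085),"rod_knob":(.048,.198,.08),"rod_tip":(.125,.165,.085),"tub":(0,0,0)}
P=[];X=[];pics={}
for k in range(2):
    p=arm.get_image("top")
    for l,x in names.items():
        for d in arm.place_of(l,p)[:1]: P.append((l,np.array(d["centre"])*[640,480]));X.append(x)
X=np.array(X);U=np.array([u for _,u in P])
f=lambda q:(proj(p,t2w(q,X))-U).ravel()
r=least_squares(f,[.45,.1,.75],loss="soft_l1",f_scale=2)
print(r.x,[(l,np.round(e,1).tolist()) for (l,_),e in zip(P,r.fun.reshape(-1,2))])
q=r.x;np.save("q.npy",q)
print("handle",t2w(q,handle(0)),"catch",proj(p,t2w(q,[-.06,.165,.06])))
def at(p,uv,z):
    n=cv2.undistortPoints(np.array([[uv]],float),p["mtx"],np.array(p["dist"])).ravel(); d=p["T"][:3,:3]@[*n,1];o=p["T"][:3,3]
    return o+d*(z-o[2])/d[2]
for l in("jar_blue","bottle_red","tape"):
    for d in arm.place_of(l,p)[:1]:
        w=at(p,np.array(d["centre"])*[640,480],0); c,s=np.cos(q[2]),np.sin(q[2]);e=w[:2]-q[:2]
        print(l,w.round(3),"tub",np.round([c*e[0]+s*e[1],-s*e[0]+c*e[1]],3))
v=p["frame"].copy()
c=[(-.12,-.13,.085),(-.12,.13,.085),(.12,.13,.085),(.12,-.13,.085),(-.104,-.05,.125),(-.104,.05,.125),(-.122,.165,.06),(.002,.165,.06),(-.082,.165,.085),(.125,.165,.085),(.048,.198,.08)]
for u in proj(p,t2w(q,c)): cv2.circle(v,tuple(np.round(u*1).astype(int)),2,(0,255,0),-1)
cv2.imwrite("pics/fit.png",cv2.resize(v[100:320,220:500,::-1],None,fx=2.8,fy=2.7))
E
```

```text
[0.54440692 0.10355193 0.79922169] [('lid_handle', [0.8, -2.4]), ('lid_hinge', [-0.2, 2.9]), ('rod_knob', [0.4, -1.1]), ('rod_tip', [-1.7, 0.1]), ('tub', [0.6, 0.6]), ('lid_handle', [-0.6, 0.1]), ('lid_hinge', [1.8, 2.0]), ('rod_knob', [0.0, 0.9]), ('rod_tip', [-2.7, -1.3]), ('tub', [0.7, -0.9])]
handle [[0.47189138 0.02900331 0.125     ]] catch [[353.76694767 286.30352904]]
jar_blue [0.45  0.362 0.   ] tub [0.119 0.248]
bottle_red [0.384 0.435 0.   ] tub [0.126 0.346]
tape [0.33 0.34 0.  ] tub [0.02  0.319]
```

View pics/fit.png

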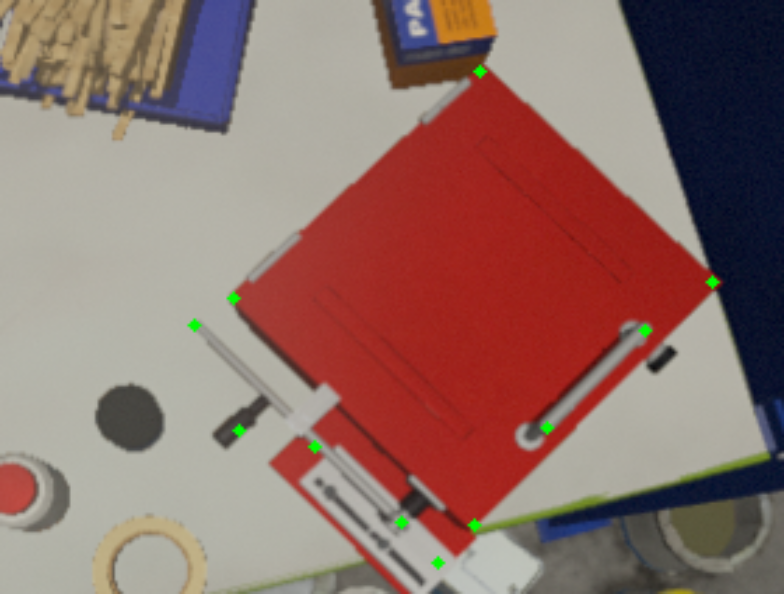

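```bash
cat >>h.py <<'E'
def tub_R(q,lean=0,flip=1,pitch=0):
    # tool y = flip*tub x ; z down, body leaning to tub +y by lean; pitch rotates about tub y
    yv=np.array([flip,0,0.]);zv=np.array([0,-np.sin(lean),-np.cos(lean)]);xv=np.cross(yv,zv)
    M=R.from_euler("y",pitch).as_matrix()@np.c_[xv,yv,zv]
    return R.from_euler("z",q[2]).as_matrix()@M
def rows(s,targets,grasp=.019):
    """targets: list of (grasp pt world, Rmat, n). prints rows"""
    p=np.array(s["position"]);M=R.from_rotvec(s["ee_rot"])
    for g,Rt,n in targets:
        Rt=R.from_matrix(Rt);tp=np.array(g)+Rt.as_matrix()[:,2]*grasp
        p0,M0=p.copy(),M; rv=(M0.inv()*Rt).as_rotvec(); D=[];A=[]
        for i in range(1,n+1):
            wp=p0+(tp-p0)*i/n; Mw=M0*R.from_rotvec(rv*i/n)
            d=np.round(M.inv().apply(wp-p)*100,2); a=np.round((M.inv()*Mw).as_rotvec(),3)
            p=p+M.apply(d/100); M=M*R.from_rotvec(a); D.append(d.tolist());A.append(a.tolist())
        print("D",D);print("A",A)
        print("rot/row",np.degrees(np.linalg.norm(rv))/n)
E
python3 - <<'E'
from cell import arm
from h import *
s=arm.observe();q=np.load("q.npy");M=R.from_rotvec(s["ee_rot"]).as_matrix()
print("tool y yaw",np.degrees(np.arctan2(M[1,1],M[0,1])))
for fl in(1,-1):
    print(fl,np.degrees((R.from_matrix(M).inv()*R.from_matrix(tub_R(q,0,fl))).as_rotvec()))
h=t2w(q,handle(0))[0]
fl=-1
rows(s,[(h+[0,0,.10],tub_R(q,0,1),16),(h,tub_R(q,0,1),7)])
E
```

```text
tool y yaw 66.79840551433531
1 [ 1.46572896e-03 -1.00514927e-03  2.10063759e+01]
-1 [ 1.41046040e-03  2.05676182e-03 -1.58993624e+02]
D [[-2.64, -2.58, 0.13], [-2.7, -2.51, 0.13], [-2.75, -2.46, 0.13], [-2.81, -2.39, 0.13], [-2.87, -2.32, 0.13], [-2.92, -2.26, 0.13], [-2.97, -2.19, 0.13], [-3.01, -2.13, 0.13], [-3.07, -2.05, 0.13], [-3.11, -1.98, 0.13], [-3.15, -1.92, 0.12], [-3.2, -1.83, 0.13], [-3.24, -1.77, 0.13], [-3.28, -1.69, 0.13], [-3.32, -1.61, 0.13], [-3.36, -1.54, 0.13]]
A [[0.0, -0.0, 0.023], [0.0, -0.0, 0.023], [0.0, -0.0, 0.023], [0.0, -0.0, 0.023], [0.0, -0.0, 0.023], [0.0, -0.0, 0.022], [0.0, -0.0, 0.023], [0.0, -0.0, 0.023], [0.0, -0.0, 0.023], [0.0, -0.0, 0.023], [0.0, -0.0, 0.023], [0.0, -0.0, 0.023], [0.0, -0.0, 0.023], [0.0, -0.0, 0.023], [0.0, -0.0, 0.023], [0.0, -0.0, 0.023]]
rot/row 1.3128985001671902
D [[0.0, 0.0, 1.43], [0.0, 0.0, 1.43], [0.0, 0.0, 1.43], [0.0, 0.0, 1.43], [0.0, 0.0, 1.42], [0.0, 0.0, 1.43], [0.0, 0.0, 1.43]]
A [[0.0, -0.0, -0.0], [0.0, -0.0, -0.0], [0.0, -0.0, -0.0], [0.0, -0.0, -0.0], [0.0, -0.0, -0.0], [0.0, -0.0, -0.0], [0.0, -0.0, -0.0]]
rot/row 0.003035539593612046
```

>>> carry_out(claw=[6,6,6,6,6,6,6,6,6,6,6,6,6,6,6,6,6,6], delta_pos=[[-2.64,-2.58,0.13],[-2.7,-2.51,0.13],[-2.75,-2.46,0.13],[-2.81,-2.39,0.13],[-2.87,-2.32,0.13],[-2.92,-2.26,0.13],[-2.97,-2.19,0.13],[-3.01,-2.13,0.13],[-3.07,-2.05,0.13],[-3.11,-1.98,0.13],[-3.15,-1.92,0.13],[-3.2,-1.83,0.13],[-3.24,-1.77,0.13],[-3.28,-1.69,0.13],[-3.32,-1.61,0.13],[-3.36,-1.54,0.13],[0,0,0],[0,0,0]], angular=[[0,0,0.023],[0,0,0.023],[0,0,0.023],[0,0,0.023],[0,0,0.023],[0,0,0.023],[0,0,0.023],[0,0,0.023],[0,0,0.023],[0,0,0.023],[0,0,0.023],[0,0,0.023],[0,0,0.023],[0,0,0.023],[0,0,0.023],[0,0,0.023],[0,0,0],[0,0,0]], force=35)

```text
clock: 3.65
position: [0.4717, 0.0282, 0.2059]
ee_rot: [-1.187, -2.909, -0.0]
force: [1.0, 0.9, 0.4]
width: 0.651
gripper_force: 0.0
```

```bash
python3 - <<'E'
from cell import arm
from h import *
names={"lid_handle":(-.104,0,.125),"lid_hinge":(.118,0,.085),"rod_knob":(.048,.198,.08),"rod_tip":(.125,.165,.085),"rod_pivot":(-.082,.165,.085),"tub":(0,0,0),"catch_mid":(-.06,.165,.06)}
L=[]
for k in range(2):
  for n in("scene","top"):
    p=arm.get_image(n)
    for l,x in names.items():
        for d in arm.place_of(l,p)[:1]:
            if d["conf"]>.4: L.append((n,l,p,x,np.array(d["centre"])*[640,480]))
f=lambda q:np.concatenate([(proj(p,t2w(q,x))[0]-u) for _,l,p,x,u in L])
q0=np.load("q.npy")
r=least_squares(f,q0,loss="soft_l1",f_scale=2);q=r.x
print(q0,q)
for a,e in zip(L,f(q).reshape(-1,2)): print(a[0],a[1],e.round(1))
print(t2w(q,handle(0)))
cv2.imwrite("pics/scene1.png",L[0][2]["frame"][:,:,::-1]); np.save("q1.npy",q)
E
```

```text
[0.54440692 0.10355193 0.79922169] [0.54778645 0.1023926  0.79357916]
scene lid_handle [-0.3  0.2]
scene lid_hinge [1.3 2.9]
scene rod_knob [0.  0.3]
scene rod_tip [0.4 0.3]
scene rod_pivot [ 3. -1.]
scene tub [0.4 5.9]
scene catch_mid [ 3.9 -0.4]
top lid_handle [-1.1  0.5]
top lid_hinge [0.2 2.2]
top rod_knob [ 2.  -0.4]
top rod_tip [-2.3 -1.9]
top rod_pivot [-2.1 -0.3]
top tub [-1.1 -4.1]
top catch_mid [1.5 0. ]
scene lid_handle [-1.3 -1. ]
scene lid_hinge [2.8 2.6]
scene rod_knob [-1.   1.1]
scene rod_tip [ 2.4 -2.1]
scene rod_pivot [ 1.9 -0.5]
scene tub [-0.9  0.9]
scene catch_mid [-0.4  0.2]
top lid_handle [0.1 1.1]
top lid_hinge [ 3.1 -0.5]
top rod_knob [-2.1  1.1]
top rod_tip [-1.8 -3.6]
top rod_pivot [-0.3 -2.8]
top tub [117.1 -44.1]
top catch_mid [ 0.3 -3.9]
[[0.47485142 0.02825434 0.125     ]]
```

View pics/scene1.png

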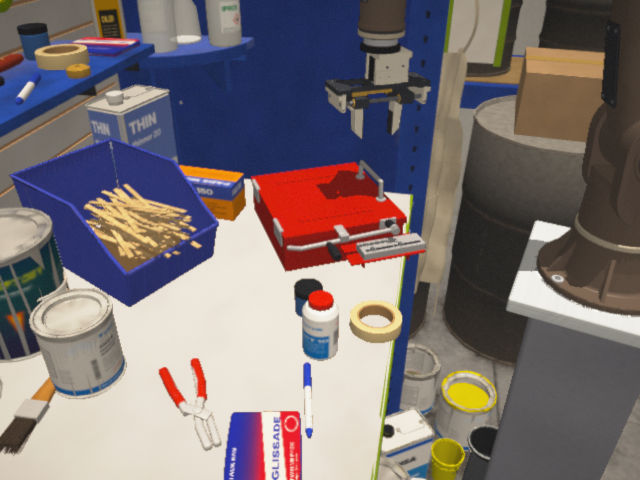

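The scene view confirms it: the gripper is above the handle, which is at (370,180). The strip is at (390,246), with nothing in the way. I'll go down and grasp the handle.

>>> carry_out(claw=[6,6,6,6,6,6,6,6,0.5,0.5,0.5,0.5,0.5,0.5], delta_pos=[[-0.1,0.1,1.5],[-0.1,0.1,1.5],[0,0,1.5],[0,0,1.5],[0,0,1.5],[0,0,1.5],[0,0,1],[0,0,0],[0,0,0],[0,0,0],[0,0,0],[0,0,0],[0,0,0],[0,0,0]], angular=[[0,0,0],[0,0,0],[0,0,0],[0,0,0],[0,0,0],[0,0,0],[0,0,0],[0,0,0],[0,0,0],[0,0,0],[0,0,0],[0,0,0],[0,0,0],[0,0,0]])

```text
clock: 6.65
position: [0.4745, 0.0289, 0.1061]
ee_rot: [1.184, 2.91, 0.0]
force: [-0.6, 0.3, 0.8]
width: 0.18
gripper_force: 0.0
```

```bash
python3 - <<'E'
from cell import arm
from h import *
s=arm.observe();q=np.load("q1.npy");print(s["width"]*9.18,s["gripper_force"],np.round(s["force"],1),np.round(s["position"],4),np.round(s["joints"],2))
# arc rows: relative to present grasp (offset kept), tool x,y,z : y=tub x, x=tub y?, z=-up
ths=np.r_[0,np.linspace(0,1.38,41)[1:]]
H=np.array([handle(t) for t in ths]);d=np.diff(H,axis=0)*100
out=[];acc=np.zeros(2);tot=np.zeros(2)
for a in d:
    tot+=[a[0],-a[2]];r=np.round(tot-acc,1);acc+=r;out.append([0,r[0],r[1]])
print(out[:20]);print(out[20:]); print(H[-1])
E
```

```text
1.6566594263476122 0.0 [-0.6  0.3  0.8] [0.4745 0.0289 0.1061] [-0.45  0.35  0.35  2.09 -0.18  0.72  0.81]
[[0, np.float64(0.2), np.float64(-0.8)], [0, np.float64(0.1), np.float64(-0.7)], [0, np.float64(0.2), np.float64(-0.8)], [0, np.float64(0.3), np.float64(-0.7)], [0, np.float64(0.2), np.float64(-0.8)], [0, np.float64(0.3), np.float64(-0.7)], [0, np.float64(0.3), np.float64(-0.7)], [0, np.float64(0.3), np.float64(-0.7)], [0, np.float64(0.4), np.float64(-0.7)], [0, np.float64(0.4), np.float64(-0.7)], [0, np.float64(0.4), np.float64(-0.6)], [0, np.float64(0.4), np.float64(-0.7)], [0, np.float64(0.4), np.float64(-0.6)], [0, np.float64(0.5), np.float64(-0.7)], [0, np.float64(0.5), np.float64(-0.6)], [0, np.float64(0.5), np.float64(-0.5)], [0, np.float64(0.5), np.float64(-0.6)], [0, np.float64(0.6), np.float64(-0.6)], [0, np.float64(0.5), np.float64(-0.5)], [0, np.float64(0.6), np.float64(-0.5)]]
[[0, np.float64(0.6), np.float64(-0.5)], [0, np.float64(0.6), np.float64(-0.5)], [0, np.float64(0.7), np.float64(-0.4)], [0, np.float64(0.6), np.float64(-0.5)], [0, np.float64(0.7), np.float64(-0.4)], [0, np.float64(0.7), np.float64(-0.3)], [0, np.float64(0.7), np.float64(-0.4)], [0, np.float64(0.7), np.float64(-0.3)], [0, np.float64(0.7), np.float64(-0.3)], [0, np.float64(0.7), np.float64(-0.3)], [0, np.float64(0.7), np.float64(-0.3)], [0, np.float64(0.8), np.float64(-0.2)], [0, np.float64(0.7), np.float64(-0.2)], [0, np.float64(0.8), np.float64(-0.2)], [0, np.float64(0.7), np.float64(-0.2)], [0, np.float64(0.8), np.float64(-0.1)], [0, np.float64(0.8), np.float64(-0.1)], [0, np.float64(0.8), np.float64(-0.1)], [0, np.float64(0.7), np.float64(-0.0)], [0, np.float64(0.8), np.float64(-0.1)]]
[0.11517388 0.         0.31055712]
```

>>> carry_out(claw=[0.5,0.5,0.5,0.5,0.5,0.5,0.5,0.5], delta_pos=[[0,0,0],[0,0,0],[0,0,0],[0,0,0],[0,0,0],[0,0.2,-0.8],[0,0.1,-0.7],[0,0,0]], angular=[[0,0,0],[0,0,0],[0,0,0],[0,0,0],[0,0,0],[0,0,0],[0,0,0],[0,0,0]])

```text
clock: 7.45
position: [0.477, 0.0315, 0.1218]
ee_rot: [1.183, 2.91, 0.001]
force: [3.8, 3.6, -5.2]
width: 0.096
gripper_force: 35.0
```

>>> carry_out(claw=[0.5,0.5,0.5,0.5,0.5,0.5,0.5,0.5,0.5,0.5,0.5,0.5,0.5,0.5,0.5,0.5,0.5,0.5,0.5], delta_pos=[[0,0.2,-0.8],[0,0.3,-0.7],[0,0.2,-0.8],[0,0.3,-0.7],[0,0.3,-0.7],[0,0.3,-0.7],[0,0.4,-0.7],[0,0.4,-0.7],[0,0.4,-0.6],[0,0.4,-0.7],[0,0.4,-0.6],[0,0.5,-0.7],[0,0.5,-0.6],[0,0.5,-0.5],[0,0.5,-0.6],[0,0.6,-0.6],[0,0.5,-0.5],[0,0.6,-0.5],[0,0,0]], angular=[[0,0,0],[0,0,0],[0,0,0],[0,0,0],[0,0,0],[0,0,0],[0,0,0],[0,0,0],[0,0,0],[0,0,0],[0,0,0],[0,0,0],[0,0,0],[0,0,0],[0,0,0],[0,0,0],[0,0,0],[0,0,0],[0,0,0]])

```text
clock: 9.35
position: [0.5269, 0.0817, 0.2392]
ee_rot: [-1.186, -2.908, 0.003]
force: [-5.5, -7.3, 7.4]
width: 0.097
gripper_force: 35.0
```

>>> carry_out(claw=[0.5,0.5,0.5,0.5,0.5,0.5,0.5,0.5,0.5,0.5], delta_pos=[[0,0.6,-0.5],[0,0.6,-0.5],[0,0.7,-0.4],[0,0.6,-0.5],[0,0.7,-0.4],[0,0.7,-0.3],[0,0.7,-0.4],[0,0.7,-0.3],[0,0.7,-0.3],[0,0,0]], angular=[[0,0,0],[0,0,0],[0,0,0],[0,0,0],[0,0,0],[0,0,0],[0,0,0],[0,0,0],[0,0,0],[0,0,0]])

```text
clock: 10.35
position: [0.5701, 0.1248, 0.2772]
ee_rot: [1.185, 2.907, 0.0]
force: [-6.5, -7.4, 18.3]
width: 0.094
gripper_force: 35.0
```

```bash
python3 - <<'E'
from cell import arm
from h import *
s=arm.observe();q=np.load("q1.npy")
g=np.array(s["position"])+[0,0,.019]
e=g[:2]-q[:2];c,sn=np.cos(q[2]),np.sin(q[2]);t=np.array([c*e[0]+sn*e[1],-sn*e[0]+c*e[1],g[2]]);print("tub",t.round(4))
th=np.arctan2(t[2]-.085,.118-t[0])-np.arctan2(.04,.222);print("th",th,"rad err",np.hypot(t[2]-.085,t[0]-.118)-np.hypot(.04,.222),s["joints"].round(2) if hasattr(s["joints"],"round") else s["joints"])
f=np.array(s["force"]);print("F tub",c*f[0]+sn*f[1],-sn*f[0]+c*f[1],f[2])
p=arm.get_image("scene");cv2.imwrite("pics/scene2.png",p["frame"][60:300,220:520,::-1].repeat(2,0).repeat(2,1))
print((handle(1.38)-handle(th))*100)
E
```

```text
tub [ 3.160e-02 -1.000e-04  2.962e-01]
th 1.00414442235702 rad err 0.0025683919813727363 [-0.58  0.33  0.37  1.63 -0.13  1.2   0.62]
F tub -9.866021518104318 -0.5517999618151306 18.34974936758545
[8.25976357 0.         1.6782642 ]
```

View pics/scene2.png

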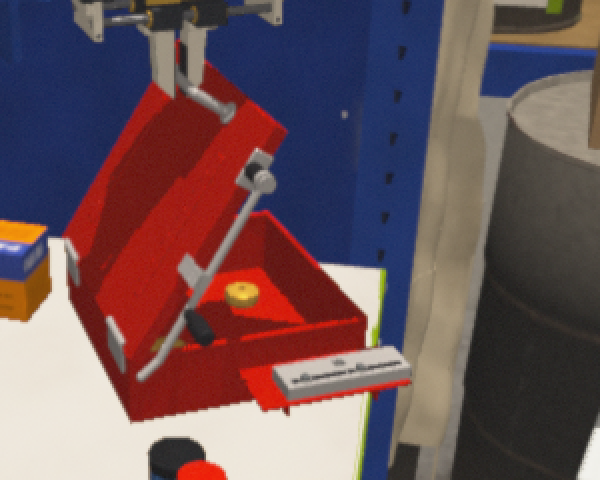

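The lid is near 1.0 rad, and the bar is held at (205,95) in the crop. A small dark spot on the strip at (338,363) is probably the hole. I'll grip more lightly so the bar can slide, and go on along the arc.

>>> carry_out(claw=[0.5,0.5,0.5,0.5,0.5,0.5,0.5,0.5,0.5,0.5,0.5,0.5,0.5], delta_pos=[[0,0,-0.1],[0,0.7,-0.3],[0,0.7,-0.3],[0,0.7,-0.2],[0,0.7,-0.2],[0,0.8,-0.2],[0,0.7,-0.2],[0,0.8,-0.2],[0,0.8,-0.1],[0,0.8,-0.1],[0,0.8,0],[0,0.7,0],[0,0,0]], angular=[[0,0,0],[0,0,0],[0,0,0],[0,0,0],[0,0,0],[0,0,0],[0,0,0],[0,0,0],[0,0,0],[0,0,0],[0,0,0],[0,0,0],[0,0,0]], force=15)

```text
clock: 11.7
position: [0.6287, 0.1842, 0.295]
ee_rot: [1.184, 2.905, 0.002]
force: [5.5, -4.8, 2.4]
width: 0.1
gripper_force: 15.0
```

```bash
cat >>h.py <<'E'
def w2t(q,g):
    e=np.array(g)[:2]-q[:2];c,sn=np.cos(q[2]),np.sin(q[2]);return np.array([c*e[0]+sn*e[1],-sn*e[0]+c*e[1],g[2]])
def grasp(s): return np.array(s["position"])-R.from_rotvec(s["ee_rot"]).as_matrix()[:,2]*.019
def ftub(q,s):
    return R.from_euler("z",-q[2]).apply(s["force"])
E
python3 - <<'E'
from cell import arm
from h import *
s=arm.observe();q=np.load("q1.npy");t=w2t(q,grasp(s));print(t)
th=np.arctan2(t[2]-.085,.118-t[0])-np.arctan2(.04,.222);print("th",th,ftub(q,s),np.round(s["joints"],2))
# vision estimate of th
for n in("scene","top"):
    p=arm.get_image(n);U=[]
    for l,fn in(("lid_handle",handle),("rod_pivot",pivot),("rod_knob",lambda t:pivot(t)+.13*np.array([np.cos(t),0,-np.sin(t)])+[0,.033,0]-.005*np.array([np.sin(t),0,np.cos(t)])),("rod_tip",lambda t:pivot(t)+.207*np.array([np.cos(t),0,-np.sin(t)]))):
        for d in arm.place_of(l,p)[:1]:
            if d["conf"]>.4:
                u=np.array(d["centre"])*[640,480];r=least_squares(lambda t:(proj(p,t2w(q,fn(t[0])))[0]-u),[1.35]);print(n,l,r.x,r.fun.round(1))
E
```

```text
[ 1.15065249e-01 -2.47771864e-04  3.13995850e-01]
th 1.3797138310452508 [ 0.41600575 -7.27404579  2.41679057] [-0.6   0.45  0.37  1.41 -0.16  1.3   0.57]
scene lid_handle [1.36541055] [0.1 0.9]
scene rod_pivot [1.40647612] [ 0.  -0.3]
scene rod_knob [1.36451672] [-0.1  1.5]
scene rod_tip [0.94772177] [-0.6  1.3]
top lid_handle [1.16273076] [ 80.6 -71.7]
top rod_pivot [1.37243771] [ 2.1 -2. ]
top rod_knob [1.37032468] [ 1.4 -1.4]
top rod_tip [1.69619372] [ 1.4 -1.5]
```

>>> carry_out(claw=[2.8,2.8,2.8,2.8,2.8,2.8,2.8,2.8,2.8,2.8,2.8,2.8,2.8], delta_pos=[[0,0,0],[0,0,0],[0,0,0],[0,0,0],[0,0,0],[0,0,-0.5],[0,0,-1],[0,0,-1.5],[0,0,-1.5],[0,0,-1.5],[0,0,-1.5],[0,0,-0.5],[0,0,0]], angular=[[0,0,0],[0,0,0],[0,0,0],[0,0,0],[0,0,0],[0,0,0],[0,0,0],[0,0,0],[0,0,0],[0,0,0],[0,0,0],[0,0,0],[0,0,0]], force=15)

```text
clock: 13.5
position: [0.627, 0.1849, 0.3741]
ee_rot: [1.184, 2.909, 0.002]
force: [-0.3, 0.1, -0.6]
width: 0.303
gripper_force: 0.0
```

```bash
python3 - <<'E'
from cell import arm
from h import *
s=arm.observe();q=np.load("q1.npy");print(s["position"],s["force"],s["joints"])
E_=[];P={}
for n in("scene","top"):
    p=arm.get_image(n);P[n]=p
    for l in("lid_handle","rod_pivot","rod_knob"):
        for d in arm.place_of(l,p)[:1]:
            if d["conf"]>.4:E_.append((n,l,p,np.array(d["centre"])*[640,480]))
def pt(l,t,ph): return {"lid_handle":handle(t),"rod_pivot":pivot(t),"rod_knob":knob(t,ph)}[l]
f=lambda v:np.concatenate([proj(p,t2w(q,pt(l,v[0],v[1])))[0]-u for n,l,p,u in E_])
r=least_squares(f,[1.37,-.2],loss="soft_l1",f_scale=2);print(r.x,[(a[0],a[1],e.round(1).tolist()) for a,e in zip(E_,f(r.x).reshape(-1,2))])
k=knob(*r.x);print("knob tub",k,"world",t2w(q,k))
np.save("st.npy",r.x)
L=np.radians(30);Rt=tub_R(q,L,1);back=np.array([0,np.sin(L),np.cos(L)])
kk=k+[0,.002,0]
rows(s,[(t2w(q,kk+.15*back+[0,.06,.06])[0],Rt,12),(t2w(q,kk+.08*back)[0],Rt,6),(t2w(q,kk)[0],Rt,6)])
out=[]
# strip rectified views: tub x -130..10, y 140..190 at z=.06, 5px/mm ; + axes
for n,p in P.items():
    xs,ys=np.meshgrid(np.arange(-130,30,.25)/1000,np.arange(190,140,-.25)/1000)
    m=proj(p,t2w(q,np.c_[xs.ravel(),ys.ravel(),np.full(xs.size,.06)])).reshape(*xs.shape,2).astype(np.float32)
    im=cv2.remap(p["frame"],m,None,cv2.INTER_CUBIC)
    for x in range(-120,30,10): cv2.line(im,(int((x+130)*4),0),(int((x+130)*4),15 if x%50 else 30),(0,255,0),1)
    cv2.line(im,(0,100),(12,100),(0,255,0),1); out.append(im)
cv2.imwrite("pics/strip.png",np.vstack(out)[:,:,::-1])
E
```

```text
[0.62701711 0.18493702 0.37411161] [-0.2971978   0.10070386 -0.56765677] [-0.60287934  0.42137435  0.37850207  1.26832613 -0.15260521  1.47769872
  0.55710554]
[ 1.37909601 -0.20044963] [('scene', 'lid_handle', [-0.4, 3.4]), ('scene', 'rod_pivot', [2.7, -2.9]), ('scene', 'rod_knob', [-1.3, 1.7]), ('top', 'lid_handle', [0.5, -1.7]), ('top', 'rod_pivot', [-0.8, 0.4]), ('top', 'rod_knob', [1.8, 0.4])]
knob tub [0.10087874 0.198      0.15294376] world [[0.4773847  0.31316289 0.15294376]]
D [[2.7, -0.1, 0.4], [2.72, -0.1, 0.27], [2.72, -0.11, 0.16], [2.73, -0.1, 0.04], [2.73, -0.11, -0.08], [2.73, -0.1, -0.2], [2.71, -0.11, -0.31], [2.69, -0.11, -0.44], [2.68, -0.11, -0.55], [2.64, -0.11, -0.67], [2.62, -0.11, -0.78], [2.58, -0.11, -0.89]]
A [[0.0, -0.044, 0.0], [0.0, -0.043, 0.001], [0.001, -0.044, -0.0], [-0.0, -0.043, 0.0], [0.0, -0.044, 0.001], [0.0, -0.043, -0.0], [0.001, -0.044, 0.0], [-0.0, -0.044, 0.0], [0.0, -0.043, 0.001], [0.0, -0.044, 0.0], [0.001, -0.043, 0.0], [-0.0, -0.044, 0.001]]
rot/row 2.4960928639898508
D [[-0.37, 0.0, 2.53], [-0.36, 0.0, 2.53], [-0.37, 0.0, 2.54], [-0.36, 0.0, 2.53], [-0.37, 0.0, 2.53], [-0.36, 0.0, 2.53]]
A [[-0.0, 0.0, -0.0], [-0.0, 0.0, -0.0], [-0.0, 0.0, -0.0], [-0.0, 0.0, -0.0], [-0.0, 0.0, -0.0], [-0.0, 0.0, -0.0]]
rot/row 0.0038601218946516212
D [[-0.0, 0.0, 1.33], [-0.0, 0.0, 1.34], [-0.0, 0.0, 1.33], [-0.0, 0.0, 1.34], [-0.0, 0.0, 1.33], [-0.0, 0.0, 1.33]]
A [[-0.0, 0.0, -0.0], [-0.0, 0.0, -0.0], [-0.0, 0.0, -0.0], [-0.0, 0.0, -0.0], [-0.0, 0.0, -0.0], [-0.0, 0.0, -0.0]]
rot/row 0.0038601218946516212
```

View pics/strip.png

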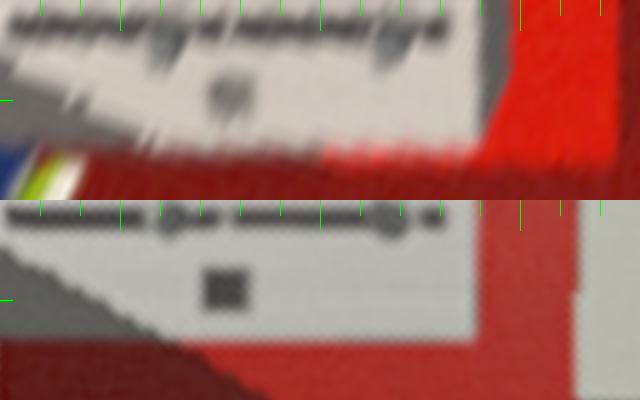

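The rectified strip views show the dark hole at columns 231 (scene) and 226 (top), so tub x is about -72 to -73 mm. The strip's rear end at column 478 agrees with that. Next is the knob.

>>> carry_out(claw=[5,5,5,5,5,5,5,5,5,5,5,5,5,5,5,5,5,5,5], delta_pos=[[2.7,-0.1,0.4],[2.7,-0.1,0.3],[2.7,-0.1,0.2],[2.7,-0.1,0],[2.7,-0.1,-0.1],[2.7,-0.1,-0.2],[2.7,-0.1,-0.3],[2.7,-0.1,-0.4],[2.7,-0.1,-0.6],[2.6,-0.1,-0.7],[2.6,-0.1,-0.8],[2.6,-0.1,-0.9],[-0.4,0,2.5],[-0.4,0,2.5],[-0.4,0,2.5],[-0.4,0,2.5],[-0.4,0,2.5],[-0.4,0,2.5],[0,0,0]], angular=[[0,-0.044,0],[0,-0.044,0],[0,-0.044,0],[0,-0.044,0],[0,-0.044,0],[0,-0.044,0],[0,-0.044,0],[0,-0.044,0],[0,-0.044,0],[0,-0.044,0],[0,-0.042,0],[0,-0.042,0],[0,0,0],[0,0,0],[0,0,0],[0,0,0],[0,0,0],[0,0,0],[0,0,0]])

```text
clock: 15.8
position: [0.4561, 0.3316, 0.2058]
ee_rot: [0.999, 2.447, -0.274]
force: [-0.4, -0.5, 0.8]
width: 0.546
gripper_force: 0.0
```

```bash
python3 - <<'E'
from cell import arm
from h import *
s=arm.observe();q=np.load("q1.npy");st=np.load("st.npy");print(s["position"],s["joints"].round(2),np.round(s["force"],1))
L=np.radians(30);Rt=tub_R(q,L,1)
kk=knob(*st)+[0,.002,0]
rows(s,[(t2w(q,kk)[0],Rt,7)])
p=arm.get_image("scene");cv2.imwrite("pics/scene3.png",p["frame"][60:330,220:520,::-1].repeat(2,0).repeat(2,1))
print([(np.array(d["centre"])*[640,480],d["conf"]) for d in arm.place_of("rod_knob",p)[:1]],proj(p,t2w(q,knob(*st))))
E
```

```text
[0.45611162 0.33159401 0.20578443] [-1.28  0.41  0.31  1.83  0.45  1.07 -0.44] [-0.4 -0.5  0.8]
D [[0.06, 0.03, 1.11], [0.05, 0.03, 1.11], [0.06, 0.03, 1.11], [0.06, 0.02, 1.12], [0.05, 0.03, 1.11], [0.06, 0.03, 1.11], [0.05, 0.02, 1.11]]
A [[-0.0, 0.0, 0.0], [-0.001, 0.001, 0.001], [-0.0, 0.0, 0.0], [-0.001, 0.0, 0.001], [-0.0, 0.001, -0.0], [-0.001, 0.0, 0.0], [-0.0, 0.0, 0.001]]
rot/row 0.03881465969655815
[(array([304.192, 218.976]), 0.82)] [[306.36530052 220.41620795]]
```

View pics/scene3.png

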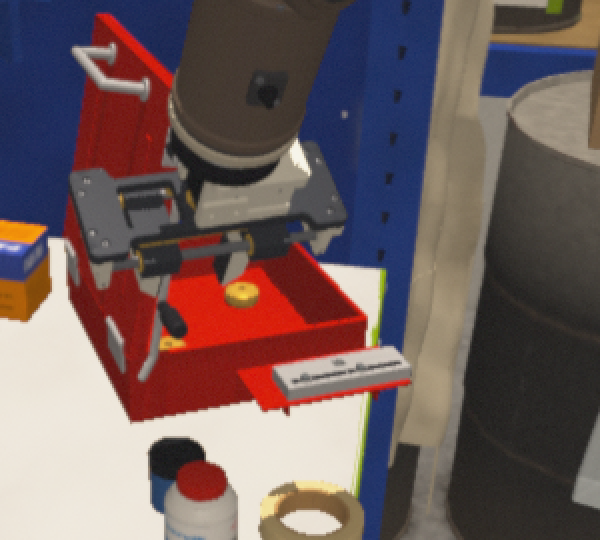

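The lid stands alone and the knob is at (173,318) in the crop, between the finger lines. I'll advance and close.

>>> carry_out(claw=[5,5,5,5,5,5,5,5,1,1,1,1,1,1,1,1,1,1], delta_pos=[[0.1,0.1,1.1],[0.1,0.1,1.1],[0,0,1.1],[0,0.1,1.1],[0.1,0,1.1],[0.1,0,1.1],[0,0,1.1],[0,0,0.1],[0,0,0],[0,0,0],[0,0,0],[0,0,0],[0,0,0],[0,0,0],[0,0,0],[0,0,0],[0,0,0],[0,0,0]], angular=[[0,0,0],[0,0,0],[0,0,0],[0,0,0],[0,0,0],[0,0,0],[0,0,0],[0,0,0],[0,0,0],[0,0,0],[0,0,0],[0,0,0],[0,0,0],[0,0,0],[0,0,0],[0,0,0],[0,0,0],[0,0,0]], force=12)

```text
clock: 17.7
position: [0.4816, 0.3103, 0.1381]
ee_rot: [0.998, 2.449, -0.273]
force: [-10.1, -4.8, 7.6]
width: 0.18
gripper_force: 12.0
```

```bash
python3 - <<'E'
from cell import arm
from h import *
s=arm.observe();q=np.load("q1.npy");st=np.load("st.npy");print(s["width"]*9.18,s["gripper_force"],ftub(q,s).round(1),np.array(s["joints"]).round(2))
print(w2t(q,grasp(s)),knob(*st))
for n in("scene","top"):
    p=arm.get_image(n);print([(np.array(d["centre"])*[640,480],d["conf"]) for d in arm.place_of("rod_knob",p)[:1]],proj(p,t2w(q,knob(*st))),proj(p,grasp(s)))
cv2.imwrite("pics/scene4.png",cv2.resize(arm.get_image("scene")["frame"][100:300,220:450,::-1],None,fx=3,fy=3))
E
```

```text
1.6549041373598035 11.994532710141357 [-10.5   3.8   7.6] [-1.23  0.5   0.32  1.9   0.47  0.9  -0.46]
[0.10180789 0.20253588 0.15450038] [0.10087874 0.198      0.15294376]
[(array([304.576, 217.68 ]), 0.62)] [[306.36530052 220.41620795]] [[306.67570155 220.98175702]]
[(array([283.52, 232.08]), 0.5)] [[284.16252428 231.86370124]] [[281.98623083 233.05820611]]
```

View pics/scene4.png

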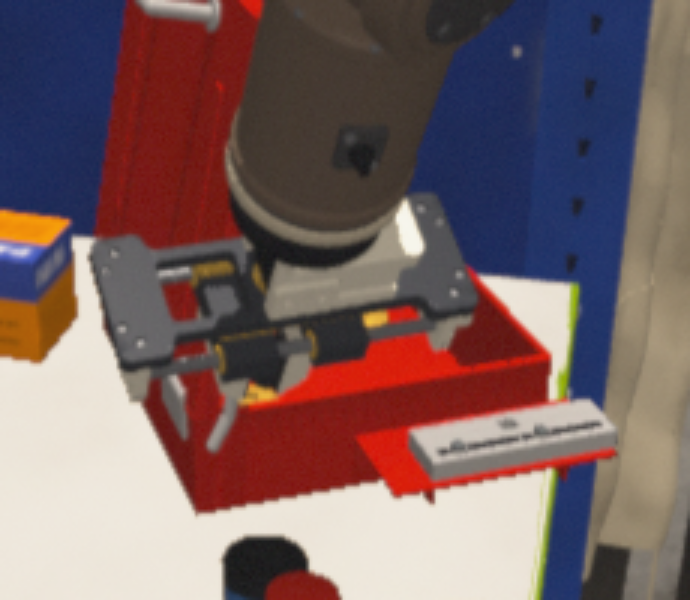

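```bash
cat >>h.py <<'E'
from scipy.optimize import fsolve
def cfg_tip(x,z,g=(1.0,.25)): return fsolve(lambda v:(tip(*v)-[x,.165,z])[[0,2]],g)
def cfg_knob(k,g): return fsolve(lambda v:(knob(*v)-k)[[0,2]],g)
def krows(pts,L=np.radians(30)):
    # tub-frame positions -> rows in tool axes (y=tub x, x=tub y*cos..., z)
    acc=np.zeros(3);out=[];p0=np.array(pts[0])
    for p in pts[1:]:
        d=(np.array(p)-p0)*100
        loc=np.array([-d[2]*0,0,0]); M=tub_R([0,0,0],L,1); loc=M.T@d
        r=np.round(loc-acc,2);acc+=r;out.append((r+0).tolist())
    return out
E
python3 - <<'E'
from h import *
st=np.load("st.npy");th0=1.377;ph0=th0-np.pi/2
A=[knob(th0,p) for p in np.linspace(ph0,.75,21)]
print("A",krows(A)); print("end",A[-1],tip(th0,.75))
for x,z in((-.060,.060),(-.072,.060),(-.072,.047),(-.08,.06)):
    c=cfg_tip(x,z);print(x,z,"cfg",c.round(3),"knob",knob(*c).round(4))
c=cfg_tip(-.060,.070);print(c)
k1=knob(*c);B=[knob(*(np.array([th0,.75])+(c-[th0,.75])*i/20)) for i in range(21)]
print("B",krows(B));print([tip(*(np.array([th0,.75])+(c-[th0,.75])*i/20)).round(3)[[0,2]].tolist() for i in range(0,21,4)])
E
```

```text
A [[0.04, -0.61, 0.07], [0.03, -0.61, 0.04], [0.01, -0.61, 0.02], [-0.01, -0.62, 0.0], [-0.01, -0.61, -0.03], [-0.03, -0.61, -0.06], [-0.05, -0.61, -0.08], [-0.06, -0.6, -0.1], [-0.08, -0.59, -0.13], [-0.08, -0.59, -0.15], [-0.11, -0.58, -0.18], [-0.11, -0.57, -0.2], [-0.13, -0.56, -0.23], [-0.14, -0.54, -0.24], [-0.16, -0.53, -0.27], [-0.17, -0.52, -0.29], [-0.18, -0.49, -0.31], [-0.19, -0.48, -0.33], [-0.2, -0.47, -0.35], [-0.21, -0.44, -0.37]]
end [-0.01278859  0.198       0.18954468] [-0.06161633  0.165       0.12979644]
-0.06 0.06 cfg [1.009 0.353] knob [-0.0381  0.198   0.134 ]
-0.072 0.06 cfg [0.982 0.391] knob [-0.0472  0.198   0.1331]
-0.072 0.047 cfg [0.909 0.33 ] knob [-0.0518  0.198   0.1215]
-0.08 0.06 cfg [0.964 0.417] knob [-0.0534  0.198   0.1324]
[1.06788141 0.40521973]
B [[0.11, -0.14, 0.19], [0.11, -0.14, 0.19], [0.11, -0.14, 0.2], [0.11, -0.13, 0.19], [0.12, -0.13, 0.2], [0.11, -0.12, 0.19], [0.12, -0.13, 0.2], [0.11, -0.11, 0.2], [0.12, -0.12, 0.21], [0.12, -0.11, 0.2], [0.11, -0.1, 0.2], [0.12, -0.1, 0.21], [0.12, -0.1, 0.2], [0.12, -0.09, 0.21], [0.12, -0.09, 0.21], [0.12, -0.09, 0.21], [0.12, -0.08, 0.21], [0.13, -0.08, 0.21], [0.12, -0.07, 0.21], [0.12, -0.08, 0.21]]
[[-0.062, 0.13], [-0.063, 0.118], [-0.063, 0.106], [-0.063, 0.094], [-0.062, 0.082], [-0.06, 0.07]]
```

>>> carry_out(claw=[1,1,1,1,1,1,1], delta_pos=[[0,-0.3,0],[0,-0.6,0.1],[0,-0.6,0],[0,-0.6,0],[0,-0.6,0],[0,-0.6,0],[0,0,0]], angular=[[0,0,0],[0,0,0],[0,0,0],[0,0,0],[0,0,0],[0,0,0],[0,0,0]], force=15)

```text
clock: 18.65
position: [0.4592, 0.2879, 0.1369]
ee_rot: [0.996, 2.45, -0.268]
force: [-3.6, 2.1, -12.0]
width: 0.179
gripper_force: 15.0
```

```bash
cat > look.py <<'E'
from cell import arm
from h import *
def look(st0,views=("scene","top")):
    s=arm.observe();q=np.load("q1.npy")
    print("w",round(s["width"]*9.18,2),"F",ftub(q,s).round(1),"g",w2t(q,grasp(s)).round(4),"t",s["clock"])
    E_=[]
    for n in views:
        p=arm.get_image(n)
        for l in("lid_handle","rod_pivot","rod_tip","rod_knob"):
            for d in arm.place_of(l,p)[:1]:
                if d["conf"]>.4:E_.append((n,l,p,np.array(d["centre"])*[640,480]))
    pt=lambda l,t,ph:{"lid_handle":handle(t),"rod_pivot":pivot(t),"rod_knob":knob(t,ph),"rod_tip":tip(t,ph)}[l]
    f=lambda v:np.concatenate([proj(p,t2w(q,pt(l,v[0],v[1])))[0]-u for n,l,p,u in E_])
    r=least_squares(f,st0,loss="soft_l1",f_scale=2)
    print("vision th,ph",r.x.round(3),[(a[0],a[1],e.round(0).tolist()) for a,e in zip(E_,f(r.x).reshape(-1,2))])
    k=w2t(q,grasp(s));c=cfg_knob(k,r.x);print("knob cfg",c.round(3),"tip",tip(*c).round(4))
    return r.x
E
python3 -c "
from look import *
look([1.375,.03])"
```

```text
w 1.65 F [ -1.    4.1 -12. ] g [0.0701 0.2027 0.1534] t 18.65
vision th,ph [1.352e+00 1.000e-03] [('scene', 'lid_handle', [-3.0, 3.0]), ('scene', 'rod_pivot', [3.0, 0.0]), ('scene', 'rod_knob', [3.0, 2.0]), ('top', 'lid_handle', [1.0, 0.0]), ('top', 'rod_pivot', [-1.0, -2.0]), ('top', 'rod_tip', [-2.0, -2.0]), ('top', 'rod_knob', [1.0, 1.0])]
knob cfg [1.412 0.086] tip [0.0685 0.165  0.0762]
```

>>> carry_out(claw=[1,1,1,1,1,1,1,1,1], delta_pos=[[0,0,0.1],[0,-0.6,0],[-0.1,-0.6,0],[0,-0.6,-0.1],[-0.1,-0.6,-0.1],[-0.1,-0.6,-0.1],[-0.1,-0.6,-0.2],[-0.1,-0.6,-0.2],[0,0,0]], angular=[[0,0,0],[0,0,0],[0,0,0],[0,0,0],[0,0,0],[0,0,0],[0,0,0],[0,0,0],[0,0,0]])

```text
clock: 20.05
position: [0.4321, 0.2587, 0.1457]
ee_rot: [0.996, 2.45, -0.263]
force: [-5.9, 5.9, -2.7]
width: 0.182
gripper_force: 15.0
```

```bash
python3 -c "
from look import *
look([1.375,.35])"
```

```text
w 1.67 F [ 0.   8.4 -2.7] g [0.0302 0.2016 0.1622] t 20.05
vision th,ph [1.345 0.334] [('scene', 'lid_handle', [-2.0, 5.0]), ('scene', 'rod_pivot', [4.0, 2.0]), ('scene', 'rod_tip', [85.0, 33.0]), ('scene', 'rod_knob', [1.0, 2.0]), ('top', 'lid_handle', [-2.0, -0.0]), ('top', 'rod_pivot', [1.0, -3.0]), ('top', 'rod_tip', [-1.0, -1.0]), ('top', 'rod_knob', [0.0, -0.0])]
knob cfg [1.388 0.368] tip [0.0072 0.165  0.0885]
```

>>> carry_out(claw=[1,1,1,1,1,1,1,1,1], delta_pos=[[0.1,0,0],[-0.1,-0.6,-0.2],[-0.1,-0.6,-0.2],[-0.2,-0.5,-0.3],[-0.1,-0.5,-0.3],[-0.2,-0.5,-0.3],[-0.2,-0.5,-0.3],[-0.2,-0.5,-0.3],[0,0,0]], angular=[[0,0,0],[0,0,0],[0,0,0],[0,0,0],[0,0,0],[0,0,0],[0,0,0],[0,0,0],[0,0,0]])

```text
clock: 21.45
position: [0.4056, 0.2318, 0.1672]
ee_rot: [0.997, 2.449, -0.264]
force: [-5.6, 4.8, -1.3]
width: 0.182
gripper_force: 15.0
```

```bash
python3 -c "
from look import *
look([1.375,.7])
cv2.imwrite('pics/scene5.png',cv2.resize(arm.get_image('scene')['frame'][60:300,220:470,::-1],None,fx=2.5,fy=2.5))"
```

```text
w 1.67 F [-0.5  7.4 -1.3] g [-0.0075  0.2016  0.1836] t 21.45
vision th,ph [1.328 0.617] [('scene', 'lid_handle', [-2.0, 3.0]), ('scene', 'rod_pivot', [4.0, -2.0]), ('scene', 'rod_tip', [1.0, -2.0]), ('top', 'lid_handle', [2.0, 1.0]), ('top', 'rod_pivot', [-3.0, 1.0]), ('top', 'rod_tip', [-1.0, -3.0]), ('top', 'rod_knob', [1.0, -1.0])]
knob cfg [1.373 0.686] tip [-0.0524  0.165   0.1209]
```

View pics/scene5.png

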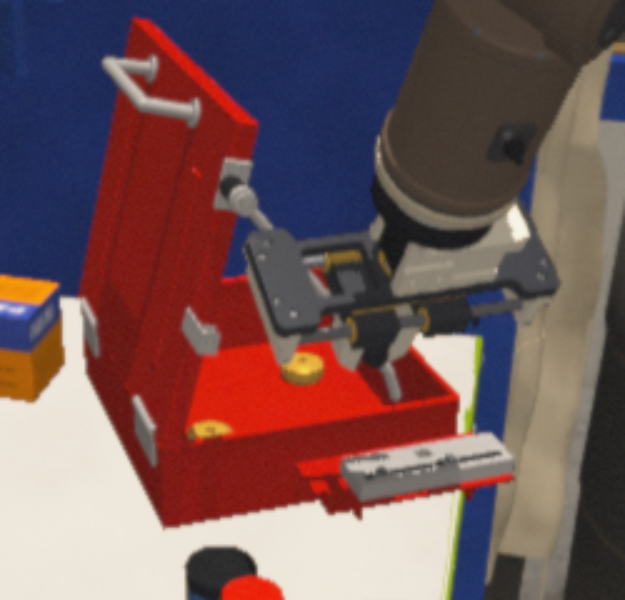

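The rod is out of its clip. Its tip is at (395,397) in the crop, above and just behind the hole at (422,453). I'll lower in stages and watch the force.

>>> carry_out(claw=[1,1,1,1,1,1,1,1,1,1,1,1,1], delta_pos=[[0.1,0,0],[0.1,-0.15,0.18],[0.1,-0.15,0.18],[0.1,-0.15,0.18],[0.1,-0.15,0.18],[0.1,-0.15,0.18],[0.1,-0.15,0.18],[0.1,-0.14,0.18],[0.1,-0.14,0.18],[0.1,-0.14,0.18],[0.1,-0.13,0.18],[0.1,-0.13,0.18],[0,0,0]], angular=[[0,0,0],[0,0,0],[0,0,0],[0,0,0],[0,0,0],[0,0,0],[0,0,0],[0,0,0],[0,0,0],[0,0,0],[0,0,0],[0,0,0],[0,0,0]])

```text
clock: 23.3
position: [0.3939, 0.2201, 0.1428]
ee_rot: [0.996, 2.449, -0.268]
force: [-4.3, 2.7, -2.5]
width: 0.177
gripper_force: 15.1
```

```bash
python3 -c "
from look import *
look([1.2,.5])
print(arm.observe()['joints'].round(2))"
```

```text
w 1.62 F [-1.1  4.9 -2.5] g [-0.0241  0.2017  0.1592] t 23.3
vision th,ph [1.148 0.447] [('scene', 'lid_handle', [-1.0, 0.0]), ('scene', 'rod_pivot', [4.0, -2.0]), ('scene', 'rod_tip', [1.0, -1.0]), ('scene', 'rod_knob', [2.0, 1.0]), ('top', 'lid_handle', [4.0, 0.0]), ('top', 'rod_pivot', [-1.0, -4.0]), ('top', 'rod_tip', [-3.0, -4.0]), ('top', 'rod_knob', [2.0, -2.0])]
knob cfg [1.188 0.506] tip [-0.057   0.165   0.0895]
[-1.32  0.32  0.34  2.19  0.56  0.84 -0.62]
```

>>> carry_out(claw=[1,1,1,1,1,1,1], delta_pos=[[0.1,-0.12,0.18],[0.1,-0.12,0.18],[0.1,-0.12,0.18],[0.1,-0.11,0.18],[0.1,-0.11,0.18],[0.1,-0.11,0.18],[0,0,0]], angular=[[0,0,0],[0,0,0],[0,0,0],[0,0,0],[0,0,0],[0,0,0],[0,0,0]])

```text
clock: 24.5
position: [0.3893, 0.2152, 0.1305]
ee_rot: [0.996, 2.449, -0.268]
force: [-3.8, 3.5, -1.1]
width: 0.18
gripper_force: 15.0
```

```bash
python3 -c "
from look import *
look([1.1,.45])"
```

```text
w 1.65 F [-0.1  5.2 -1.1] g [-0.0308  0.2016  0.147 ] t 24.5
vision th,ph [1.057 0.356] [('scene', 'lid_handle', [-2.0, 1.0]), ('scene', 'rod_pivot', [5.0, -1.0]), ('scene', 'rod_tip', [1.0, -2.0]), ('scene', 'rod_knob', [2.0, 4.0]), ('top', 'lid_handle', [2.0, -0.0]), ('top', 'rod_pivot', [-0.0, -2.0]), ('top', 'rod_tip', [-1.0, -4.0]), ('top', 'rod_knob', [1.0, -2.0])]
knob cfg [1.101 0.425] tip [-0.058   0.165   0.0748]
```

>>> carry_out(claw=[1,1,1,1,1,1], delta_pos=[[0.05,-0.05,0.09],[0.05,-0.05,0.09],[0.05,-0.05,0.09],[0.05,-0.05,0.09],[0.05,-0.05,0.09],[0,0,0]], angular=[[0,0,0],[0,0,0],[0,0,0],[0,0,0],[0,0,0],[0,0,0]])

```text
clock: 25.6
position: [0.3877, 0.2136, 0.1255]
ee_rot: [0.996, 2.449, -0.267]
force: [-4.3, 3.6, -1.7]
width: 0.178
gripper_force: 15.0
```

>>> carry_out(claw=[1,1,1,1], delta_pos=[[0.05,-0.05,0.09],[0.05,-0.05,0.09],[0.05,-0.05,0.09],[0,0,0]], angular=[[0,0,0],[0,0,0],[0,0,0],[0,0,0]])

```text
clock: 26.0
position: [0.3869, 0.2128, 0.1227]
ee_rot: [0.996, 2.449, -0.266]
force: [-4.6, 3.5, 2.9]
width: 0.179
gripper_force: 15.0
```

```bash
python3 -c "
from look import *
look([1.05,.4],('scene',))"
```

```text
w 1.64 F [-0.7  5.7  2.9] g [-0.0342  0.2016  0.1392] t 26.0
vision th,ph [1.013 0.334] [('scene', 'rod_pivot', [1.0, -1.0]), ('scene', 'rod_tip', [1.0, -1.0]), ('scene', 'rod_knob', [-1.0, 1.0])]
knob cfg [1.048 0.375] tip [-0.0577  0.165   0.0657]
```

Contact: Fz went from -1.7 to +2.9 N, with the tip at about x = -56 mm. I'll slide it forward lightly.

>>> carry_out(claw=[1,1,1,1,1], delta_pos=[[0.01,-0.1,0.02],[0,-0.1,0.01],[0,-0.1,0.01],[0.01,-0.1,0.01],[0,0,0]], angular=[[0,0,0],[0,0,0],[0,0,0],[0,0,0],[0,0,0]])

```text
clock: 26.75
position: [0.385, 0.2109, 0.1225]
ee_rot: [0.995, 2.449, -0.263]
force: [-1.0, 5.6, 3.7]
width: 0.176
gripper_force: 15.0
```

>>> carry_out(claw=[1,1,1,1], delta_pos=[[0,-0.1,0.01],[0,-0.1,0.01],[0.01,-0.1,0.01],[0,0,0]], angular=[[0,0,0],[0,0,0],[0,0,0],[0,0,0]])

```text
clock: 27.15
position: [0.3832, 0.209, 0.1222]
ee_rot: [0.995, 2.449, -0.262]
force: [-1.8, 6.4, 2.8]
width: 0.176
gripper_force: 15.0
```

>>> carry_out(claw=[1,1,1,1], delta_pos=[[0,-0.1,0.02],[0,-0.1,0.02],[0.01,-0.1,0.01],[0,0,0]], angular=[[0,0,0],[0,0,0],[0,0,0],[0,0,0]])

```text
clock: 27.55
position: [0.3814, 0.2072, 0.1219]
ee_rot: [0.995, 2.449, -0.261]
force: [-0.8, 7.0, 3.4]
width: 0.18
gripper_force: 15.0
```

>>> carry_out(claw=[1,1,1,1], delta_pos=[[0,-0.1,0.02],[0,-0.1,0.02],[0.01,-0.1,0.01],[0,0,0]], angular=[[0,0,0],[0,0,0],[0,0,0],[0,0,0]])

```text
clock: 27.95
position: [0.378, 0.2037, 0.1206]
ee_rot: [0.995, 2.45, -0.265]
force: [-4.3, 6.6, -3.1]
width: 0.174
gripper_force: 14.9
```

```bash
python3 -c "
from look import *
look([1.0,.4])"
```

```text
w 1.6 F [ 1.7  7.7 -3.1] g [-0.0469  0.2016  0.1371] t 27.95
vision th,ph [0.96  0.379] [('scene', 'lid_handle', [-2.0, 2.0]), ('scene', 'rod_pivot', [4.0, -1.0]), ('scene', 'rod_tip', [-1.0, -3.0]), ('scene', 'rod_knob', [3.0, 2.0]), ('top', 'lid_handle', [0.0, 1.0]), ('top', 'rod_pivot', [-1.0, -4.0]), ('top', 'rod_tip', [-1.0, -2.0]), ('top', 'rod_knob', [4.0, 0.0])]
knob cfg [1.004 0.42 ] tip [-0.0737  0.165   0.0647]
```

Fz dropped to -3 and the tip moved forward freely, so it is at the hole. I'll lower gently.

>>> carry_out(claw=[1,1,1,1], delta_pos=[[0.05,-0.03,0.09],[0.05,-0.03,0.09],[0.05,-0.03,0.09],[0,0,0]], angular=[[0,0,0],[0,0,0],[0,0,0],[0,0,0]])

```text
clock: 28.85
position: [0.3769, 0.2025, 0.1173]
ee_rot: [0.995, 2.45, -0.267]
force: [-7.0, 4.9, -2.8]
width: 0.179
gripper_force: 15.0
```

>>> carry_out(claw=[1,1,1], delta_pos=[[0.05,-0.04,0.09],[0.05,-0.04,0.09],[0,0,0]], angular=[[0,0,0],[0,0,0],[0,0,0]])

```text
clock: 29.15
position: [0.3763, 0.2019, 0.1152]
ee_rot: [0.995, 2.45, -0.267]
force: [-7.5, 4.7, -2.6]
width: 0.177
gripper_force: 15.0
```

>>> carry_out(claw=[1,1,1,1], delta_pos=[[0.05,-0.04,0.09],[0.05,-0.04,0.09],[0.05,-0.04,0.09],[0,0,0]], angular=[[0,0,0],[0,0,0],[0,0,0],[0,0,0]])

```text
clock: 29.55
position: [0.3754, 0.201, 0.1121]
ee_rot: [0.996, 2.45, -0.267]
force: [-8.4, 4.9, -1.6]
width: 0.178
gripper_force: 15.0
```

>>> carry_out(claw=[1,1,1], delta_pos=[[0.05,-0.04,0.09],[0.05,-0.04,0.09],[0,0,0]], angular=[[0,0,0],[0,0,0],[0,0,0]])

```text
clock: 29.85
position: [0.3749, 0.2004, 0.1101]
ee_rot: [0.996, 2.45, -0.267]
force: [-8.4, 5.9, -1.0]
width: 0.179
gripper_force: 15.0
```

>>> carry_out(claw=[1,1,1], delta_pos=[[0.05,-0.04,0.09],[0.03,-0.02,0.05],[0,0,0]], angular=[[0,0,0],[0,0,0],[0,0,0]])

```text
clock: 30.15
position: [0.3749, 0.2002, 0.1092]
ee_rot: [0.996, 2.449, -0.266]
force: [-12.2, 4.6, 13.3]
width: 0.173
gripper_force: 15.0
```

```bash
python3 -c "
from look import *
look([.91,.33])
cv2.imwrite('pics/scene6.png',cv2.resize(arm.get_image('scene')['frame'][140:290,320:470,::-1],None,fx=4,fy=4))"
```

```text
w 1.59 F [-5.3 11.9 13.3] g [-0.0515  0.2014  0.1256] t 30.15
vision th,ph [0.905 0.339] [('scene', 'lid_handle', [-1.0, 2.0]), ('scene', 'rod_pivot', [5.0, -2.0]), ('scene', 'rod_tip', [-0.0, -2.0]), ('scene', 'rod_knob', [1.0, 0.0]), ('top', 'lid_handle', [0.0, 1.0]), ('top', 'rod_pivot', [-1.0, -2.0]), ('top', 'rod_tip', [-1.0, -2.0]), ('top', 'rod_knob', [2.0, -0.0])]
knob cfg [0.932 0.359] tip [-0.0739  0.165   0.0518]
```

Bottomed out: Fz rose sharply after about 13 mm of descent. I'll ease off, let go and withdraw.

>>> carry_out(claw=[1,5,5,5,5,5,5,5,5,5,5,5,5,5,5,5,5,5], delta_pos=[[-0.02,0,-0.05],[0,0,0],[0,0,0],[0,0,0],[0,0,0],[0,0,0],[0,0,0],[0,0,0],[0,0,0],[0,0,-0.5],[0,0,-1],[0,0,-1.5],[0,0,-2],[0,0,-2],[0,0,-2],[0,0,-2],[0,0,-2],[0,0,0]], angular=[[0,0,0],[0,0,0],[0,0,0],[0,0,0],[0,0,0],[0,0,0],[0,0,0],[0,0,0],[0,0,0],[0,0,0],[0,0,0],[0,0,0],[0,0,0],[0,0,0],[0,0,0],[0,0,0],[0,0,0],[0,0,0]])

```text
clock: 32.5
position: [0.3282, 0.2472, 0.224]
ee_rot: [0.995, 2.451, -0.261]
force: [1.1, -0.4, -0.2]
width: 0.543
gripper_force: 0.0
```

```bash
python3 -c "
from look import *
v=look([.91,.33]);print('tip',tip(*v))
cv2.imwrite('pics/scene6.png',cv2.resize(arm.get_image('scene')['frame'][90:350,220:470,::-1],None,fx=2.3,fy=2.3))"
```

```text
w 4.99 F [ 0.5 -1.1 -0.2] g [-0.0509  0.2675  0.2405] t 32.5
vision th,ph [0.905 0.343] [('scene', 'lid_handle', [-1.0, 1.0]), ('scene', 'rod_pivot', [2.0, -2.0]), ('scene', 'rod_tip', [-0.0, -3.0]), ('scene', 'rod_knob', [3.0, 2.0]), ('top', 'lid_handle', [-1.0, 1.0]), ('top', 'rod_pivot', [-1.0, -1.0]), ('top', 'rod_tip', [-2.0, -3.0]), ('top', 'rod_knob', [1.0, 2.0])]
knob cfg [1.344 1.224] tip [-0.1216  0.165   0.2096]
tip [-0.07521343  0.165       0.04729925]
```

View pics/scene6.png

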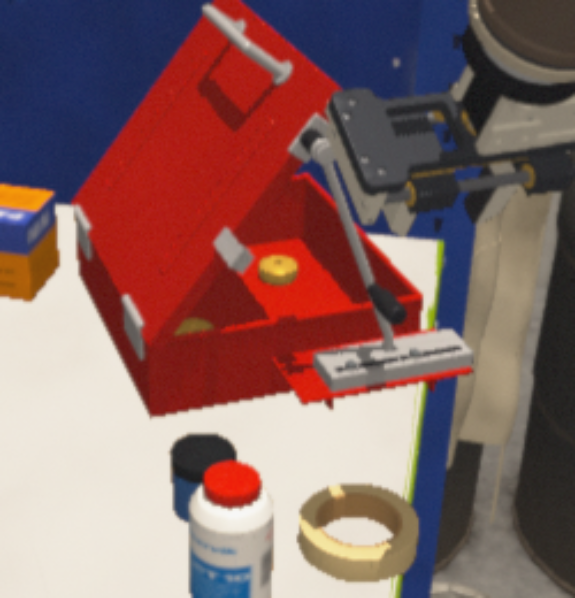

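The lid stands propped, with the rod's foot in the strip's hole at (390,348) and the tip height estimated at 47 mm, which is the hole's bottom. The jar, bottle and tape are undisturbed, and the gripper is clear.

```bash
python3 -c "
from cell import arm
print(arm.sign_off())"
```

```text
the job is handed in; nothing more can be done
None
```

The tub is open: the lid rests on its prop rod at about 0.9 rad, with the foot at the bottom of the strip's hole. The jar, bottle and tape look undisturbed, the gripper is clear, and the job was handed in at about 33 s.

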